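Check the trolley brake lever stops short of its bar

TASK

Check the brake lever on the specimen trolley handle: with the outside of the fingers, not gripping anything, gently press the red lever in towards the bar until it comes up firm against its stop, and hold it there for two seconds. Then ease it back out with the fingers so that it does not snap back, and move away. Do not touch the bar or the black strip on the lever's bar side, and leave the tube, jar and slide box where they are.

Things in the scene. Friction and masses are not known exactly. Their poses are not given: they have to be found in the camera images.
- stand: Fixed blue base plate 170 x 310 mm (x, y), 12 mm thick; yaw within 0.6 rad of 0. Origin: centre of its underside. Two 22 mm posts at y = +-130 mm carry the bar; a dark clevis at x = -35, y = 100 mm, up to 173 mm high, holds the lever's upright pin. The lever is on the -x side, towards the robot; the space there above the plate is free.
- bar (a point): Fixed level handle bar, 310 mm long, 32 mm thick with a black rubber grip. Origin: its centre, 150 mm above the bench; it runs along the stand's y, 35 mm farther along the stand's x than the lever's hinge pin.
- blade (a point): Red flat part of the lever, 125 x 22 x 7 mm, with a 20 mm knob at its free end. Origin: press point, half-way up the flat outer face (facing away from the bar), 150 mm above the bench. x points into the blade towards the bar (the way to press), y along it to the hinge, z up. Hinge pin at x = 5, y = 115 mm; the face runs from y = -60 to 60 mm. At rest it is turned -0.42 rad from the stand.
- strip (a point): Centre of the outer side of the black strip on the bar-side face of the lever, moving with it; strip 4 x 110 x 14 mm: not to be touched.
- lever_hinge (a joint): Lever angle, rad: 0 fully out at rest, growing (counter-clockwise from above) as it is pressed towards the bar; solid stop at 0.32, which leaves about 25 mm of air to the bar. A spring pushes it out: at the press point about 1.5 N at first, 5 N just before the stop, 37 mm of travel. It snaps back quickly if let go.
- tube: Loose capped sample tube standing on its blue cap, 35 mm wide, 113 mm high, beside the stand. Origin: centre of its underside. Bystander.
- jar: Loose amber jar, 56 mm wide, 70 mm high, beside the stand. Origin: centre of its underside. Bystander.
- slide_box: Loose orange slide box 45 x 85 x 32 mm, on the robot's side of the stand. Origin: centre of its underside. Bystander.

How it is judged:
By the outcome, as a careful person would: the job done as asked, in the order asked, and still so for the second after the job is handed in, with the robot touching nothing.
It also fails if it takes over 38 s, if anything falls off the work surface, if the arm or the gripper's body presses on something with over 40 N, if the wrist force passes 120 N, or if a joint passes its speed limit or range.

ROBOT

A 6-joint arm with a two-finger parallel gripper is mounted at the origin on the work surface. World frame = base frame: x ahead of the robot, y to its left, z up, the work surface at z = 0. Lengths are in m, angles in rad, forces in N, time in s.
With the tool pointing down it reaches from about 0.35 to 0.775 m from the base axis. Payload 5.5 kg.
Tool frame: the origin (TCP) lies between the finger pads; the fingertips stand 19 mm ahead of it and the grasp point (between the pads) is the TCP; z points along the fingers, y is the direction in which the jaws open and shut (so a half turn about z gives the same grasp; the last joint's range is limited). The gripper opens to 85 mm and grips with 20 to 120 N. Pads are 22 mm wide; open, the fingers measure 114 mm over their backs; the gripper's body (76 mm by 85 mm) begins 54 mm behind the grasp point. The pads swing forward as they close: fully open they stand 13 mm farther back than shut.
Start: joints at [1.103, 0.313, 0.046, 1.304, 0, 1.431], TCP at [0.185, 0.544, 0.25] pointing down, gripper open.
Joint ranges: [-2.76, 2.76], [-0.86, 1.69], [-1.03, 1.26], [-2.2, 2.34], [-1.47, 1.5], [-3.14, 3.14]. Speed limits (rad/s): [2.57, 2.57, 3.14, 3.14, 3.14, 3.14].

INTERFACE

Orientations are given as a unit quaternion [w, x, y, z].
In Python, from workcell import get_state, cams, workorder gives the robot as it stands.
- The arm moves only by the tool play_rows, never from a script. Its argument "series" is text: rows parted by semicolons, each of 7 numbers parted by spaces: the opening in per cent of the stroke, from 0 (shut) to 100 (fully open), then the shift along the tool's x, y, z in cm, then the turn, a rotation vector about the tool's x, y, z in degrees. A call has 1 to 12 rows; each row shifts and turns the commanded pose from where the row before left it, along the tool's axes as they then stand; what a row does not reach is not made up. A row lasts 1/8 s, in which the tool goes at most 62.5 mm and 10.7 degrees, less where a joint would pass 70% of its speed; a pose out of reach is approached as far as the arm can. A call with a gripper value outside its range is refused whole. The fingers move at their own pace and stop on an object; "newtons" is the grip in N (left out, the last holds). Time passes only in rows, so rows that do not move let the fingers close. It gives the time, the measured TCP pose, the force and the opening at its end, in the units of the state.
- get_state(): the state, without advancing time (a new reading comes with each control period).
- cams.read_camera(name): name is "side" or "top"; returns the picture (384x512x3 uint8, red, green, blue); there is no depth.
- cams.get_calibration(name): a dict with "fx", "fy", "cx", "cy" (pixels), "distortion" ([k1, k2, p1, p2, k3] as OpenCV has them; the pictures are not rectified), "rvec" (rotation vector, rad) and "tvec" (3), from world to camera coordinates, as OpenCV has them. Camera axes: x right, y down, z forward; pixel columns grow to the right and rows downward; lengths in m; the calibration is good to about 2 mm. A picture is of the moment at which its call begins. get_calibration takes no time and is no camera call.
- workorder.hand_in(): hands the job in, once; it reports no verdict.
The state is a dict: "clock": time; "joint_pos": joint angles; "qvel": joint speeds; "tau": joint torques, N m; "tcp_pos": TCP position; "orientation": TCP orientation; "wrist_force": force on the tool from outside, world axes, zero at the start; "ft_torque": the same for the moment, N m; "finger_gap": finger opening in m.
Only numpy, scipy, OpenCV 4.12 (cv2) and the standard library are available. Lean on these libraries where they do the work, as an engineer would, in place of code of your own. Each camera call takes 0.05 s, during which the arm holds its last target.

## Working session

There is one attempt and no reset: what is moved stays moved. The work goes in short steps, Python scripts to look and compute and a tool call to move; the robot and the scene stay as the last step left them, time stands still between calls to the robot, and variables do not carry over. Pictures are saved under pics/ and viewed, and the job is handed in when it is done.

Besides the shell and the picture viewer there is one more tool, called after ">>>" as name(argument=value, ...), one argument or row to a line, values as JSON. play_rows: Moves the arm, as the interface text tells. Its arguments: {"type":"object","properties":{"series":{"type":"string"},"newtons":{"type":"number"}},"required":["series"]}

```bash
ls; mkdir -p pics
python3 - <<'E'
from workcell import get_state, cams
import cv2
print(get_state())
for n in("side","top"):
    im=cams.read_camera(n); cv2.imwrite(f"pics/{n}0.png",im[:,:,::-1]); print(n,cams.get_calibration(n))
E
```

```text
pics
{'clock': 0.0, 'joint_pos': array([1.10339948e+00, 3.13989619e-01, 4.49401979e-02, 1.30359519e+00,
       3.27753423e-06, 1.43118230e+00]), 'qvel': array([-0.00061034, -0.00199986,  0.00035115,  0.00028592, -0.00118668,
        0.0013379 ]), 'tau': array([ 3.20195822e-04, -4.80626285e+01,  2.98532814e+01,  1.93660503e-02,
       -2.32740840e-04, -6.23773715e-06]), 'tcp_pos': array([0.18490973, 0.54393624, 0.24939912]), 'orientation': array([-2.77760379e-04,  1.63158625e-01,  9.86599417e-01, -8.81416363e-04]), 'wrist_force': array([-0.2125506 , -0.40449282,  0.04907377]), 'ft_torque': array([ 0.01289443,  0.00423488, -0.00857057]), 'finger_gap': 0.08548284239853181}
side {'fx': 449.56247257399946, 'fy': 449.56247257399946, 'cx': 254.1886008187775, 'cy': 187.9826930160842, 'distortion': array([-0.0950406,  0.       ,  0.       ,  0.       ,  0.       ]), 'rvec': array([ 2.19294402, -0.03648828,  0.03651139]), 'tvec': array([-0.56792118,  0.14191424,  1.20618475])}
top {'fx': 370.35520043277165, 'fy': 370.35520043277165, 'cx': 258.2457741947241, 'cy': 190.11985982295013, 'distortion': array([-0.08904384,  0.        ,  0.        ,  0.        ,  0.        ]), 'rvec': array([ 2.10014466, -2.12861994,  0.18451624]), 'tvec': array([0.07156845, 0.58653578, 0.9165069 ])}
```

View pics/side0.png

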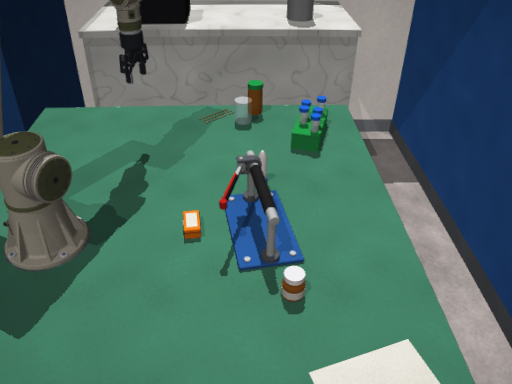

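View pics/top0.png

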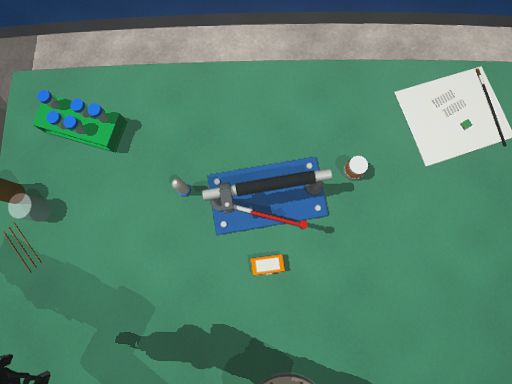

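The side view shows the stand around (260,225), with the knob at (223,203). In the top view the stand is around (268,195), the knob at (304,225) and the clevis at (227,200). The tube is at (181,187), the jar at (357,167) and the slide box at (268,265). I'll zoom in next.

Run:
```python
import cv2
a=cv2.imread("pics/top0.png")[145:285,160:380]; cv2.imwrite("pics/top0z.png",cv2.resize(a,None,fx=3.6,fy=3.6,interpolation=cv2.INTER_CUBIC))
a=cv2.imread("pics/side0.png")[140:310,170:320]; cv2.imwrite("pics/side0z.png",cv2.resize(a,None,fx=3.5,fy=3.5,interpolation=cv2.INTER_CUBIC))
```

```text
(no output)
```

View pics/top0z.png

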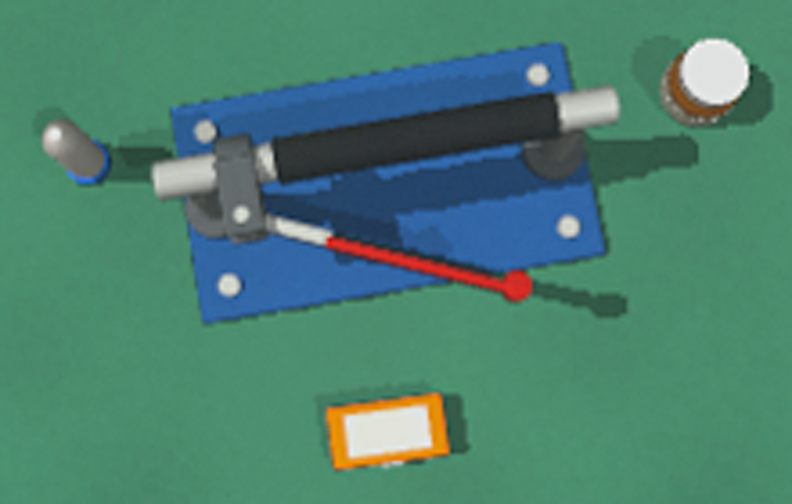

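View pics/side0z.png

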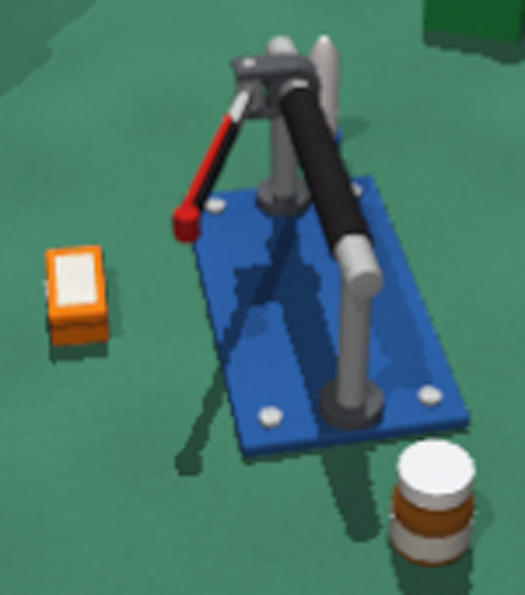

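```bash
cat > h.py <<'E'
import numpy as np, cv2
from scipy.optimize import least_squares
from workcell import cams
C={n:cams.get_calibration(n) for n in("side","top")}
def proj(n,P):
    c=C[n];K=np.array([[c['fx'],0,c['cx']],[0,c['fy'],c['cy']],[0,0,1.]])
    return cv2.projectPoints(np.asarray(P,float).reshape(-1,3),c['rvec'],c['tvec'],K,c['distortion'])[0][:,0]
def stand2w(p,P):
    P=np.asarray(P,float).reshape(-1,3);c,s=np.cos(p[2]),np.sin(p[2])
    return np.c_[p[0]+c*P[:,0]-s*P[:,1],p[1]+s*P[:,0]+c*P[:,1],P[:,2]]
def blade2stand(P,a=0.):
    t=-0.42+a;P=np.asarray(P,float).reshape(-1,3)-[.005,.115,0];c,s=np.cos(t),np.sin(t)
    return np.c_[-.035+c*P[:,0]-s*P[:,1],.1+s*P[:,0]+c*P[:,1],.15+P[:,2]]
E
cat > fit.py <<'E'
from h import *
knob=blade2stand([.0035,-.066,0])[0]
M=[[.085,.155,.012],[.085,-.155,.012],[-.085,-.155,.012],[-.085,.155,.012],[0,.155,.15],[0,-.155,.15],[-.035,.1,.173],knob]
T=np.array([[172,108],[563,43],[606,252],[205,323],[155,181],[618,105],[241,214],[517,286]])/3.6+[160,145]
S=np.array([[372,178],[467,417],[243,447],[195,187],[np.nan]*2,[362,270],[248,62],[187,222]])/3.5+[170,140]
def r(p,full=0):
    W=stand2w(p,M); a=proj("top",W)-T; b=proj("side",W)-S
    if full: return a,b
    v=np.r_[a.ravel(),b.ravel()]; return v[~np.isnan(v)]
s=least_squares(r,[.6,.0,0.2],loss='soft_l1'); p=s.x
print(p); a,b=r(p,1); print(a.round(1)); print(b.round(1))
for n,uv in(("top",T),("side",S)):
    s1=least_squares(lambda p:(lambda v:v[~np.isnan(v)])((proj(n,stand2w(p,M))-uv).ravel()),p,loss='soft_l1'); print(n,s1.x)
np.save("p.npy",p)
print("knob",stand2w(p,knob),"press",stand2w(p,blade2stand([0,0,0])), "blade yaw",p[2]-.42)
def tri(u1,u2):
    return least_squares(lambda X:np.r_[(proj("top",X)[0]-u1),(proj("side",X)[0]-u2)],[.6,0,.1]).x
print("tri knob",tri(T[7],S[7]),"pin",tri(T[6],S[6]))
for n,z,uv in(("tube",.113,(59,133)),("jar",.07,(714,71)),("box",.032,(388,431))):
    uv=np.array(uv)/3.6+[160,145]
    print(n,least_squares(lambda X:proj("top",[X[0],X[1],z])[0]-uv,[.6,0]).x)
E
python3 fit.py
```

```text
[0.58379819 0.0398681  0.15521118]
[[-0.6 -1. ]
 [ 0.2 -1.3]
 [ 0.5  0.2]
 [-1.  -0.3]
 [ 0.2 -0.4]
 [-0.2 -0.9]
 [ 0.4 -0.5]
 [-0.6  0.7]]
[[-0.4 -1.7]
 [ 0.6 -0.1]
 [-1.   0.1]
 [-4.3  1.5]
 [ nan  nan]
 [ 0.3  4.3]
 [-0.4  0. ]
 [-1.7 -0.1]]
top [0.58280103 0.03959462 0.15715757]
side [0.58586627 0.04098534 0.14677698]
knob [[ 0.48494364 -0.04104381  0.15      ]] press [[0.49883818 0.02357191 0.15      ]] blade yaw -0.2647888179534721
tri knob [ 0.48773301 -0.04226039  0.1503358 ] pin [0.53364347 0.13433847 0.17208159]
tube [0.60051036 0.26748867]
jar [ 0.6488946  -0.20066015]
box [0.39411073 0.04156179]
```

>>> play_rows(
  series="0 0 0 0 0 0 8; 0 0 0 0 0 0 10; 0 0 0 0 0 0 10; 0 0 0 0 0 0 10; 0 0 0 0 0 0 10; 0 0 0 0 0 0 10; 0 0 0 0 0 0 10; 0 0 0 0 0 0 10; 0 0 0 0 0 0 8; 0 0 0 0 0 0 0",
  newtons=20,
)

```text
clock: 1.35
tcp_pos: [0.185, 0.5442, 0.2499]
orientation: [0.0, 0.792, 0.611, -0.0]
wrist_force: [0.1, 0.4, 0.3]
finger_gap: 0.0001
```

```bash
cat > tgt.py <<'E'
import sys
from h import *
from workcell import get_state
from scipy.spatial.transform import Rotation as R
p=np.load("p.npy")
def go(d,off_y=0,z=.148,a=0.):
    s=get_state();q=s['orientation'];Rt=R.from_quat(q[[1,2,3,0]]).as_matrix()
    t=stand2w(p,blade2stand([-d,off_y,0],a))[0];t[2]=z
    yaw=p[2]-.42+a; y=np.array([np.cos(yaw),np.sin(yaw),0]);zz=np.array([0,0,-1.]);x=np.cross(y,zz)
    D=np.c_[x,y,zz]
    print("t",s['clock'],"tcp",s['tcp_pos'].round(4),"F",s['wrist_force'].round(2),"gap",s['finger_gap'].round(4))
    print("target",t.round(4),"shift cm (tool now)",(Rt.T@(t-s['tcp_pos'])*100).round(2),"turn deg",np.degrees(R.from_matrix(Rt.T@D).as_rotvec()).round(2))
if __name__=="__main__": go(*map(float,sys.argv[1:]))
E
python3 tgt.py 0.045 0 0.25
```

```text
Traceback (most recent call last):
  File "tgt.py", line 13, in <module>
    if __name__=="__main__": go(*map(float,sys.argv[1:]))
                             ~~^^^^^^^^^^^^^^^^^^^^^^^^^^
  File "tgt.py", line 11, in go
    print("t",s['clock'],"tcp",s['tcp_pos'].round(4),"F",s['wrist_force'].round(2),"gap",s['finger_gap'].round(4))
                                                                                         ^^^^^^^^^^^^^^^^^^^^^
AttributeError: 'float' object has no attribute 'round'
```

```bash
sed -i "s/s\['finger_gap'\].round(4)/s['finger_gap']/" tgt.py; python3 tgt.py 0.045 0 0.25
```

```text
t 1.35 tcp [0.185  0.5442 0.2499] F [0.12 0.44 0.27] gap 5.640484836644169e-05
target [0.4554 0.0353 0.25  ] shift cm (tool now) [-4.236e+01  3.906e+01  1.000e-02] turn deg [-0.01  0.05  0.47]
```

>>> play_rows(
  series="0 -2 1.8 0 0 0 0; 0 -4 3.7 0 0 0 0; 0 -4 3.7 0 0 0 0; 0 -4 3.7 0 0 0 0; 0 -4 3.7 0 0 0 0; 0 -4 3.7 0 0 0 0; 0 -4 3.7 0 0 0 0; 0 -4 3.7 0 0 0 0; 0 -4 3.7 0 0 0 0; 0 -4 3.7 0 0 0 0; 0 -3 2.8 0 0 0 0.5; 0 -1.4 1.2 0 0 0 0",
)

```text
clock: 2.85
tcp_pos: [0.4556, 0.0328, 0.2501]
orientation: [-0.0, 0.795, 0.607, -0.0]
wrist_force: [-0.4, 0.3, 0.4]
finger_gap: 0.0005
```

```bash
python3 tgt.py 0.045 0 0.148
python3 - <<'E'
from workcell import cams
import cv2
a=cams.read_camera("side")[100:300,130:330]; cv2.imwrite("pics/s1.png",cv2.resize(a[:,:,::-1],None,fx=3,fy=3,interpolation=cv2.INTER_CUBIC))
E
```

```text
t 2.85 tcp [0.4556 0.0328 0.2501] F [-0.38  0.26  0.36] gap 0.0005149921410075783
target [0.4554 0.0353 0.148 ] shift cm (tool now) [ 0.24 -0.08 10.21] turn deg [-0.01 -0.   -0.13]
```

View pics/s1.png

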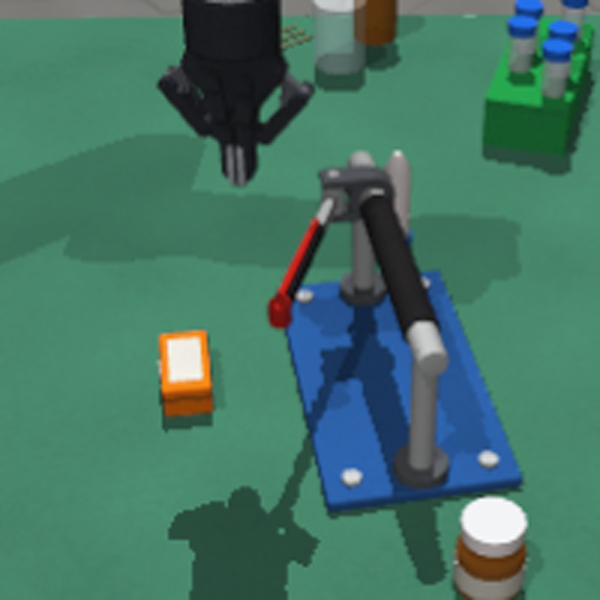

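The side view shows the shut gripper clear of the lever: fingertips at (238,183), knob at (280,308), and the finger linkage well above tip level. Next I descend beside the blade.

>>> play_rows(
  series="0 0.2 0 1 0 0 0; 0 0 0 2 0 0 0; 0 0 0 2 0 0 0; 0 0 0 2 0 0 0; 0 0 0 2 0 0 0; 0 0 0 1 0 0 0; 0 0 0 0 0 0 0; 0 0 0 0 0 0 0",
)

```text
clock: 3.9
tcp_pos: [0.4557, 0.0369, 0.1509]
orientation: [0.0, 0.795, 0.607, 0.0]
wrist_force: [-0.8, -0.2, 0.6]
finger_gap: 0.0002
```

```bash
python3 tgt.py 0.0145 0 0.150
python3 - <<'E'
from workcell import cams
import cv2
for n in("side","top"):
    a=cams.read_camera(n); a=a[120:250,170:320] if n=="side" else a[145:285,160:380]
    cv2.imwrite(f"pics/{n}2.png",cv2.resize(a[:,:,::-1],None,fx=3.6,fy=3.6,interpolation=cv2.INTER_CUBIC))
E
```

```text
t 3.9 tcp [0.4557 0.0369 0.1509] F [-0.76 -0.21  0.6 ] gap 0.00024516099990397376
target [0.4848 0.0274 0.15  ] shift cm (tool now) [-0.16  3.06  0.1 ] turn deg [ 0.06 -0.02 -0.06]
```

View pics/side2.png

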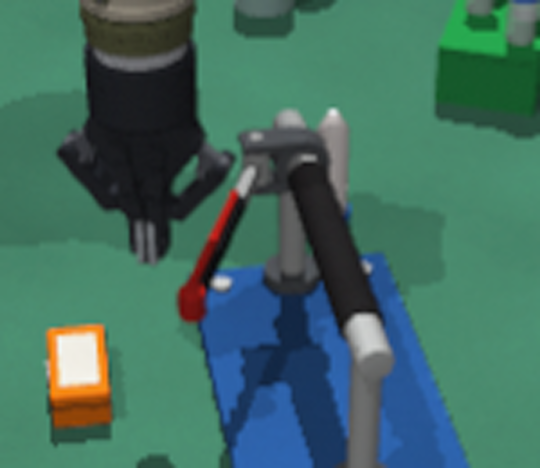

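View pics/top2.png

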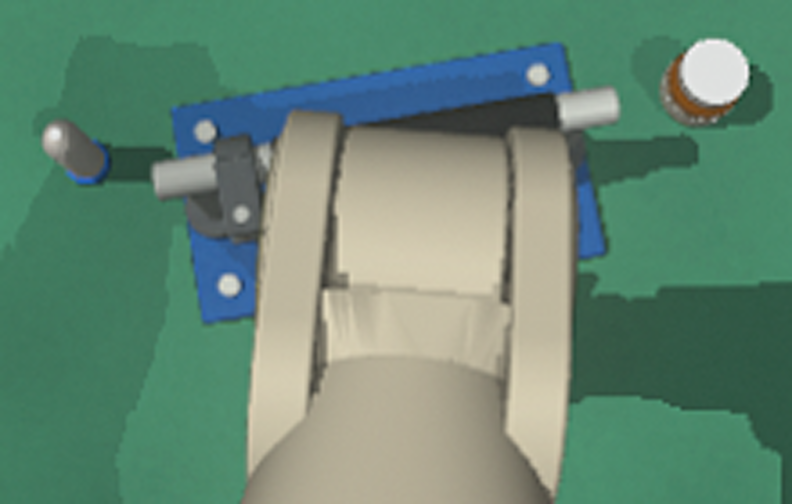

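Side view: the fingers at (150,255) are level with the blade on the robot's side, and the linkage clears the bar and clevis. The top view is blocked by the arm. I'll approach slowly to make contact.

>>> play_rows(
  series="0 0 0.5 0 0 0 0; 0 0 0.6 0 0 0 0; 0 0 0.5 0 0 0 0; 0 0 0.4 0 0 0 0; 0 -0.1 0.3 0 0 0 0; 0 0 0.2 0 0 0 0; 0 0 0.1 0 0 0 0; 0 0 0 0 0 0 0",
)

```text
clock: 5.0
tcp_pos: [0.4802, 0.0288, 0.1503]
orientation: [-0.0, 0.795, 0.607, 0.0]
wrist_force: [0.1, -0.7, -0.1]
finger_gap: 0.0001
```

>>> play_rows(
  series="0 0 0.1 0 0 0 0; 0 0 0.1 0 0 0 0; 0 0 0.1 0 0 0 0; 0 0 0 0 0 0 0",
)

```text
clock: 5.5
tcp_pos: [0.4832, 0.0279, 0.1503]
orientation: [0.0, 0.795, 0.607, 0.0]
wrist_force: [-0.5, 0.5, -0.3]
finger_gap: 0.0002
```

>>> play_rows(
  series="0 0 0.1 0 0 0 0; 0 0 0.1 0 0 0 0; 0 0 0.1 0 0 0 0; 0 0 0 0 0 0 0",
)

```text
clock: 6.0
tcp_pos: [0.4858, 0.0272, 0.1502]
orientation: [-0.0, 0.795, 0.607, -0.0]
wrist_force: [-1.4, 0.8, 1.8]
finger_gap: 0.0002
```

>>> play_rows(
  series="0 -0.02 0.12 0 0 0 -0.6; 0 -0.04 0.23 0 0 0 -1.15; 0 -0.04 0.23 0 0 0 -1.15; 0 -0.04 0.23 0 0 0 -1.15; 0 -0.04 0.23 0 0 0 -1.15; 0 -0.04 0.23 0 0 0 -1.15; 0 -0.02 0.12 0 0 0 -0.6; 0 0 0 0 0 0 0",
)

```text
clock: 7.0
tcp_pos: [0.499, 0.0219, 0.1502]
orientation: [-0.0, 0.757, 0.654, -0.0]
wrist_force: [-2.4, 1.8, 0.7]
finger_gap: -0.0001
```

Run:
```python
from workcell import cams,get_state
import cv2
s=get_state();print(s['tcp_pos'],s['wrist_force'],s['ft_torque'])
a=cams.read_camera("side")[120:250,170:320]
cv2.imwrite(f"pics/side3.png",cv2.resize(a[:,:,::-1],None,fx=3.6,fy=3.6,interpolation=cv2.INTER_CUBIC))
```

```text
[0.49901975 0.02191625 0.15016247] [-2.39861176  1.78693902  0.72132675] [ 0.41880168  0.45746399 -0.00341005]
```

View pics/side3.png

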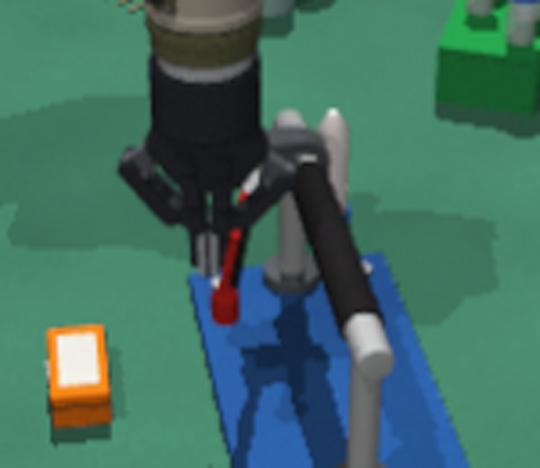

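The side view shows the fingers at (210,260) against the blade's outer face. The knob has moved to (225,305) and nothing else is touched. I'll keep following the arc.

>>> play_rows(
  series="0 -0.02 0.12 0 0 0 -0.6; 0 -0.04 0.23 0 0 0 -1.15; 0 -0.04 0.23 0 0 0 -1.15; 0 -0.04 0.23 0 0 0 -1.15; 0 -0.04 0.23 0 0 0 -1.15; 0 -0.04 0.23 0 0 0 -1.15; 0 -0.02 0.12 0 0 0 -0.6; 0 0 0 0 0 0 0",
)

```text
clock: 8.05
tcp_pos: [0.5126, 0.0182, 0.1502]
orientation: [-0.0, 0.715, 0.699, -0.0]
wrist_force: [-4.0, 4.1, -0.1]
finger_gap: 0.0003
```

>>> play_rows(
  series="0 -0.02 0.1 0 0 0 -0.5; 0 -0.02 0.1 0 0 0 -0.5; 0 0 0 0 0 0 0",
)

```text
clock: 8.43
tcp_pos: [0.5144, 0.0178, 0.1502]
orientation: [-0.0, 0.709, 0.705, -0.0]
wrist_force: [-4.4, 4.1, 0.7]
finger_gap: -0.0002
```

```bash
python3 - <<'E'
from workcell import cams,get_state
import cv2
s=get_state();print(s['tcp_pos'],s['wrist_force'],s['ft_torque'])
a=cams.read_camera("side")[120:250,170:320]
cv2.imwrite(f"pics/side4.png",cv2.resize(a[:,:,::-1],None,fx=3.6,fy=3.6,interpolation=cv2.INTER_CUBIC))
E
python3 tgt.py .0145 0 .15 .32
```

```text
[0.51444933 0.01779929 0.1501599 ] [-4.40383738  4.08588041  0.71969135] [0.59989731 0.75973032 0.06809581]
t 8.475 tcp [0.5145 0.0178 0.1502] F [-4.44  3.14 -0.34] gap 0.00026933676046543564
target [0.5206 0.0174 0.15  ] shift cm (tool now) [-0.04  0.62  0.02] turn deg [-0.03 -0.01 -3.52]
```

View pics/side4.png

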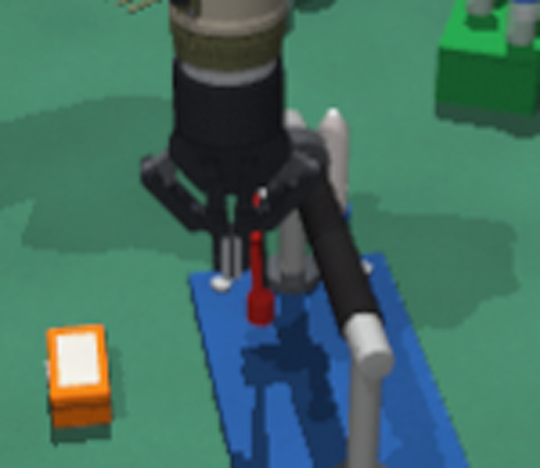

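The lever is following: knob at (260,308), and force rising as the spring should. About 6 mm remain by the model. I'll go on in 1 mm steps and feel for the stop.

>>> play_rows(
  series="0 0 0.1 0 0 0 -0.5; 0 0 0.1 0 0 0 -0.5; 0 0 0.1 0 0 0 -0.5; 0 0 0 0 0 0 0",
)

```text
clock: 8.98
tcp_pos: [0.5176, 0.0174, 0.1502]
orientation: [0.0, 0.7, 0.714, -0.0]
wrist_force: [-4.5, 0.2, 0.1]
finger_gap: 0.0
```

>>> play_rows(
  series="0 0 0.1 0 0 0 -0.5; 0 0 0.1 0 0 0 -0.5; 0 0 0 0 0 0 0",
)

```text
clock: 9.35
tcp_pos: [0.5197, 0.0172, 0.1502]
orientation: [0.0, 0.694, 0.72, -0.0]
wrist_force: [-4.8, -2.8, -1.5]
finger_gap: 0.0001
```

>>> play_rows(
  series="0 0 0.1 0 0 0 -0.5; 0 0 0 0 0 0 0",
)

```text
clock: 9.6
tcp_pos: [0.5207, 0.0171, 0.1502]
orientation: [0.0, 0.691, 0.723, -0.001]
wrist_force: [-4.6, -2.8, -1.1]
finger_gap: 0.0
```

>>> play_rows(
  series="0 -0.01 0.1 0 0 0 -0.4; 0 0 0 0 0 0 0",
)

```text
clock: 9.85
tcp_pos: [0.5216, 0.017, 0.1502]
orientation: [0.0, 0.688, 0.725, -0.001]
wrist_force: [-5.0, -2.9, -0.8]
finger_gap: -0.0001
```

>>> play_rows(
  series="0 -0.01 0.1 0 0 0 -0.2; 0 0 0 0 0 0 0",
)

```text
clock: 10.1
tcp_pos: [0.5219, 0.017, 0.1502]
orientation: [-0.0, 0.687, 0.726, -0.001]
wrist_force: [-7.9, -2.7, 0.9]
finger_gap: -0.0001
```

The force has jumped while the TCP stalled, so this is the stop. I'll firm up slightly and hold for over 2 s.

>>> play_rows(
  series="0 0 0.08 0 0 0 0; 0 0 0 0 0 0 0; 0 0 0 0 0 0 0",
)

```text
clock: 10.48
tcp_pos: [0.5221, 0.017, 0.1501]
orientation: [-0.0, 0.687, 0.726, -0.002]
wrist_force: [-8.6, -2.3, 3.7]
finger_gap: -0.0001
```

>>> play_rows(
  series="0 0 0 0 0 0 0; 0 0 0 0 0 0 0; 0 0 0 0 0 0 0; 0 0 0 0 0 0 0; 0 0 0 0 0 0 0; 0 0 0 0 0 0 0; 0 0 0 0 0 0 0; 0 0 0 0 0 0 0; 0 0 0 0 0 0 0; 0 0 0 0 0 0 0",
)

```text
clock: 11.72
tcp_pos: [0.5221, 0.017, 0.1502]
orientation: [-0.0, 0.687, 0.726, -0.002]
wrist_force: [-9.4, -2.9, 2.6]
finger_gap: 0.0003
```

Run:
```python
from workcell import cams,get_state
import cv2
s=get_state();print(s['tcp_pos'],s['wrist_force'],s['ft_torque'])
a=cams.read_camera("side")[120:250,170:320]
cv2.imwrite(f"pics/side5.png",cv2.resize(a[:,:,::-1],None,fx=3.6,fy=3.6,interpolation=cv2.INTER_CUBIC))
from h import *
p=np.load("p.npy")
for g in(.26,.32): print(g,(proj("side",stand2w(p,blade2stand([.0035,-.066,0],g)))-[170,120])*3.6)
```

```text
[0.52205333 0.01696694 0.15015205] [-9.39351352 -2.94935712  2.57101884] [-0.64591476  1.59362515 -0.0842804 ]
0.26 [[254.3451111  305.06472418]]
0.32 [[270.28937191 304.67425871]]
```

View pics/side5.png

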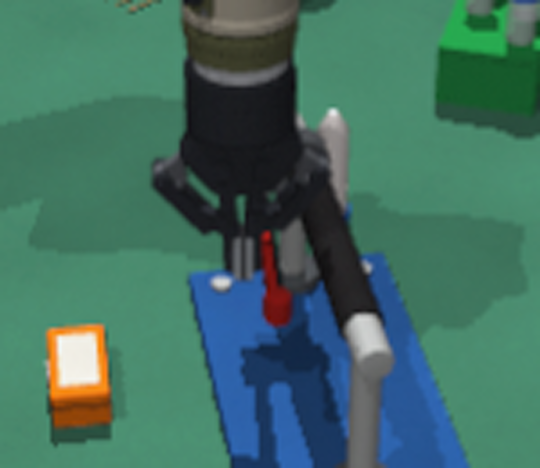

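Knob at (277,308), which matches the model's 0.32 rad (270, plus the 6 px bias seen at rest). The moment-to-force ratio hasn't changed since first contact, so the stop is at the lever and not somewhere else on the gripper. I'll hold longer with a slightly firmer push.

>>> play_rows(
  series="0 0 0.05 0 0 0 0; 0 0 0 0 0 0 0; 0 0 0 0 0 0 0; 0 0 0 0 0 0 0; 0 0 0 0 0 0 0; 0 0 0 0 0 0 0; 0 0 0 0 0 0 0; 0 0 0 0 0 0 0; 0 0 0 0 0 0 0; 0 0 0 0 0 0 0; 0 0 0 0 0 0 0; 0 0 0 0 0 0 0",
)

```text
clock: 13.28
tcp_pos: [0.5221, 0.017, 0.1501]
orientation: [-0.001, 0.687, 0.726, -0.002]
wrist_force: [-9.6, -3.6, 2.5]
finger_gap: -0.0001
```

>>> play_rows(
  series="0 0 0 0 0 0 0; 0 0 0 0 0 0 0; 0 0 0 0 0 0 0; 0 0 0 0 0 0 0; 0 0 0 0 0 0 0; 0 0 0 0 0 0 0; 0 0 0 0 0 0 0",
)

```text
clock: 14.15
tcp_pos: [0.5221, 0.017, 0.1502]
orientation: [-0.001, 0.687, 0.726, -0.002]
wrist_force: [-9.8, -2.7, 3.6]
finger_gap: -0.0001
```

>>> play_rows(
  series="0 0 -0.1 0 0 0 0; 0 0.01 -0.1 0 0 0 0.4; 0 0.02 -0.15 0 0 0 0.75; 0 0.02 -0.15 0 0 0 0.75; 0 0.02 -0.15 0 0 0 0.75; 0 0.02 -0.15 0 0 0 0.75; 0 0.02 -0.15 0 0 0 0.75; 0 0.02 -0.15 0 0 0 0.75; 0 0.02 -0.15 0 0 0 0.75; 0 0.02 -0.15 0 0 0 0.75; 0 0.02 -0.15 0 0 0 0.75; 0 0.02 -0.15 0 0 0 0.75",
)

```text
clock: 15.65
tcp_pos: [0.507, 0.0199, 0.1503]
orientation: [0.0, 0.736, 0.677, 0.0]
wrist_force: [-3.8, -2.1, -1.6]
finger_gap: 0.0003
```

>>> play_rows(
  series="0 0.02 -0.15 0 0 0 0.75; 0 0.02 -0.15 0 0 0 0.75; 0 0.02 -0.15 0 0 0 0.75; 0 0.02 -0.15 0 0 0 0.75; 0 0.02 -0.15 0 0 0 0.75; 0 0.02 -0.15 0 0 0 0.75; 0 0.02 -0.15 0 0 0 0.75; 0 0.02 -0.15 0 0 0 0.75",
)

```text
clock: 16.65
tcp_pos: [0.4954, 0.0232, 0.1504]
orientation: [-0.0, 0.77, 0.638, 0.0]
wrist_force: [-1.9, -0.4, -0.8]
finger_gap: 0.0003
```

```bash
python3 tgt.py .0145 0 .15 0
python3 - <<'E'
from workcell import cams
import cv2
a=cams.read_camera("side")[120:250,170:320]
cv2.imwrite(f"pics/side6.png",cv2.resize(a[:,:,::-1],None,fx=3.6,fy=3.6,interpolation=cv2.INTER_CUBIC))
E
```

```text
t 16.65 tcp [0.4954 0.0232 0.1504] F [-1.85 -0.42 -0.78] gap 0.00031493965745249113
target [0.4848 0.0274 0.15  ] shift cm (tool now) [ 0.21 -1.11  0.04] turn deg [ 0.02 -0.03  4.45]
```

View pics/side6.png

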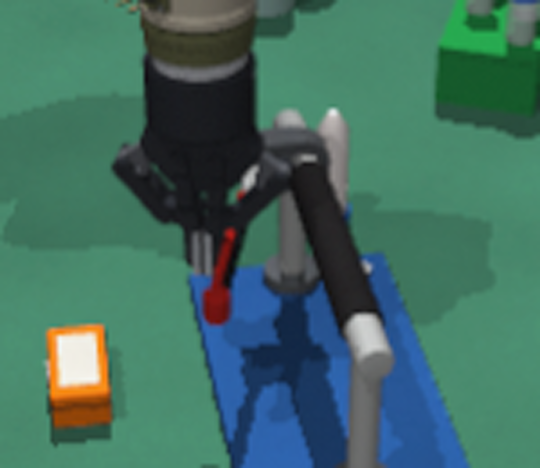

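The lever follows the fingers out (knob at (216,303)). About 11 mm remain to rest, and I'll continue gently past it.

>>> play_rows(
  series="0 0.02 -0.15 0 0 0 0.75; 0 0.02 -0.15 0 0 0 0.75; 0 0.02 -0.15 0 0 0 0.75; 0 0.02 -0.12 0 0 0 0.6; 0 0.02 -0.1 0 0 0 0.5; 0 0.02 -0.1 0 0 0 0.5; 0 0.02 -0.1 0 0 0 0.5; 0 0.01 -0.1 0 0 0 0.3; 0 0 -0.1 0 0 0 0; 0 0 -0.1 0 0 0 0; 0 0 -0.1 0 0 0 0; 0 0 -0.1 0 0 0 0",
)

```text
clock: 18.2
tcp_pos: [0.4827, 0.0276, 0.1506]
orientation: [0.0, 0.795, 0.606, 0.0]
wrist_force: [-0.1, 1.0, -0.7]
finger_gap: -0.0002
```

>>> play_rows(
  series="0 0 -0.1 0 0 0 0; 0 0 -0.1 0 0 0 0; 0 0 -0.1 0 0 0 0; 0 0 -0.2 0 0 0 0; 0 0 -0.4 0 0 0 0; 0 0 -0.6 0 0 0 0; 0 0 -0.8 0 0 0 0; 0 0 -0.8 0 0 0 0; 0 0 -0.4 0 0 0 0",
)

```text
clock: 19.32
tcp_pos: [0.4478, 0.0372, 0.1503]
orientation: [-0.0, 0.795, 0.607, 0.0]
wrist_force: [0.2, 0.7, -0.4]
finger_gap: -0.0001
```

>>> play_rows(
  series="0 0 0 -1 0 0 0; 0 0 0 -2 0 0 0; 0 0 0 -3 0 0 0; 0 0 0 -3 0 0 0; 0 0 -2 -3 0 0 0; 0 2 -2 0 0 0 0; 0 4 -2 0 0 0 0; 0 4 -2 0 0 0 0; 0 4 -2 0 0 0 0; 0 4 -2 0 0 0 0; 0 2 0 0 0 0 0; 0 0 0 0 0 0 0",
)

```text
clock: 20.82
tcp_pos: [0.3865, 0.2624, 0.2706]
orientation: [0.0, 0.795, 0.607, 0.0]
wrist_force: [-0.4, -0.6, -0.4]
finger_gap: -0.0002
```

```bash
python3 tgt.py .0145 0 .15 0
python3 - <<'E'
from workcell import cams
import cv2, numpy as np
for n in("side","top"):
    a=cams.read_camera(n)[:,:,::-1]; o=cv2.imread(f"pics/{n}0.png")
    a,o=[(x[140:310,170:320] if n=="side" else x[145:285,160:380]) for x in(a,o)]
    cv2.imwrite(f"pics/{n}7.png",cv2.resize(a,None,fx=3.5,fy=3.5,interpolation=cv2.INTER_CUBIC))
    red=lambda x:(lambda m:(m.sum(),np.argwhere(m).mean(0).round(2)))((x[:,:,2]>110)&(x[:,:,1]<40)&(x[:,:,0]<60))
    print(n,red(o),red(a))
E
```

```text
t 20.825 tcp [0.3865 0.2624 0.2706] F [-0.45 -0.59 -0.42] gap -0.0002105634819348873
target [0.4848 0.0274 0.15  ] shift cm (tool now) [-20.09  15.65  12.07] turn deg [ 0.05 -0.01 -0.05]
side (np.int64(72), array([52.18, 56.58])) (np.int64(76), array([52.76, 56.38]))
top (np.int64(20), array([ 75.75, 123.2 ])) (np.int64(12), array([ 75.  , 119.67]))
```

View pics/side7.png

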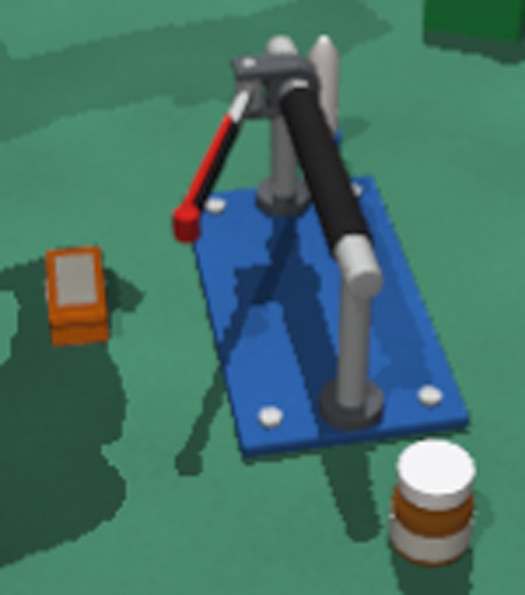

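View pics/top7.png

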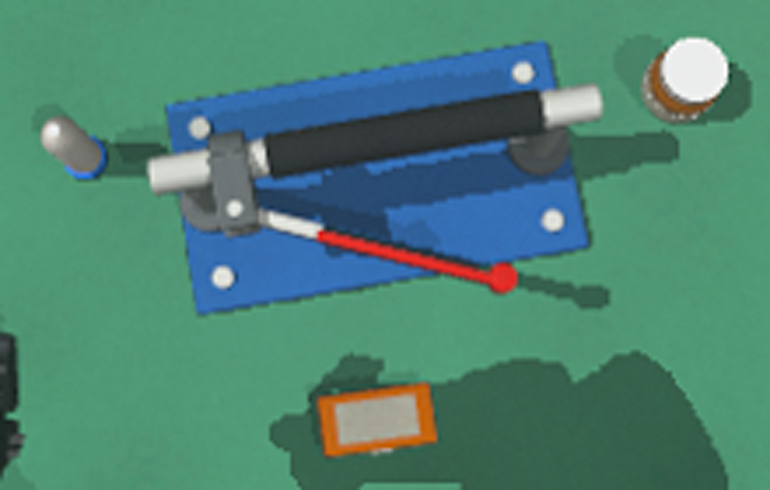

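The side view shows the knob back at (187,222), the same as at the start. The top view has the knob at (503,277), which is its original place at this zoom. The tube, jar and slide box haven't moved, and the gripper is well clear.

```bash
python3 -c "
from workcell import workorder;print(workorder.hand_in())"
```

```text
the job is handed in; nothing more can be done
None
```

The brake lever is checked and the job is handed in. With the gripper shut, I pressed the lever in with the back of a finger until it came up firm on its stop. I held it there for about 4 s, then eased it back out at about 12 mm/s and moved the arm clear.

- **At the stop:** the TCP stalled and the force rose from about 5 N to about 10 N. The knob's place in the side view matched the lever's 0.32 rad stop. The force-to-moment ratio stayed steady, so only the finger on the blade was in contact.
- **On the way out:** the force dropped smoothly to about zero as the lever reached rest, with no sign of a snap.
- **Final pictures:** the lever is back at its starting place, and the tube, jar and slide box look unmoved. The wrist force reads about zero, and the clock stood at about 21 s of the 38 s allowed.
- **What disagreed:**
  - The two cameras' stand fits differed by about 3 mm and 0.01 rad, so I found contact by feel.
  - Up to 4 N of sideways friction showed while pressing.
  - My red-pixel count in the top view differed slightly before and after (20 against 12 pixels, centre about 3.5 pixels apart). The picture itself showed the lever at its starting place, so I put this down to the few pixels counted and the changed lighting.

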